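Clear the tap and put a board and a coaster on piles of unknown height

ROBOT

A 6-joint arm with a two-finger parallel gripper is mounted at the origin on the work surface. World frame = base frame: x ahead of the robot, y to its left, z up, the work surface at z = 0. Lengths are in m, angles in rad, forces in N, time in s.
With the tool pointing down it reaches from about 0.375 to 0.9 m from the base axis. Payload 3.1 kg.
Tool frame: the origin (TCP) lies at the very end of the fingers, on their centre line; the grasp point (between the pads) lies 19 mm behind it; z points along the fingers, y is the line along which they close (so a half turn about z gives the same grasp; the last joint's range is limited). The gripper opens to 85 mm and grips with 20 to 120 N. Pads are 22 mm wide; open, the fingers measure 114 mm over their backs; the gripper's body (76 mm by 85 mm) begins 54 mm behind the grasp point. The pads swing forward as they close: fully open they stand 13 mm farther back than shut.
Start: joints at [-1.401, 0.527, 1.433, -0, 1.181, -0.178], TCP at [0.214, -0.587, 0.231] pointing down, gripper open.
Joint ranges: [-3.08, 3.08], [-0.75, 2.2], [0.22, 2.44], [-1.43, 4.57], [0, 2.65], [-2.85, 2.85]. Speed limits (rad/s): [2.79, 2.79, 3.14, 3.14, 3.14, 3.14].

INTERFACE

Orientations are given as a unit quaternion [w, x, y, z].
In Python, from plant import arm gives the robot as it stands.
- The arm moves only by the shell command python3 jog.py, which reads ROWS from standard input. ROWS is a JSON object with one list for each field, all of the same length, 1 to 20, a row being the entries at one place: x, y, z (the shift in shares of the most that a row can go, 1 being 62.5 mm), ax, ay, az (a rotation vector in fractions of the full range, 1 being 2 pi rad), aperture (the opening from 0.0 (shut) to 1.0 (fully open)); each row shifts and turns the commanded pose from where the row before left it, along the tool's axes as they then stand; what a row does not reach is not made up. A row lasts 1/8 s, in which the tool goes at most 0.0625 m and 0.188 rad, less where a joint would pass 70% of its speed; a pose out of reach is approached as far as the arm can. The fingers move at their own pace and stop on an object; the grip force is fixed at half the most. Time passes only in rows, so rows that do not move let the fingers close. It prints the time, the measured TCP pose, the force, the opening and the grip force at its end. Input that does not fit is refused with a message, and nothing moves.
- arm.sense(): the state, without advancing time (a new reading comes with each control period).
- arm.get_image(name): name is "side" or "top" or "wrist"; returns the picture (400x640x3 uint8, red, green, blue); there is no depth.
- arm.camera_params(name): a dict with "camera_matrix" (3x3 intrinsics, pixels), "R" (3x3) and "t" (3): a world point X has camera coordinates R X + t; the wrist camera has in their place "mount" (4x4, takes a point from camera to tool coordinates, whose origin is the TCP and whose axes are the flange's). Camera axes: x right, y down, z forward; pixel columns grow to the right and rows downward; lengths in m; the calibration is good to about 2 mm. A picture is of the moment at which its call begins: read the wrist's pose just before it. camera_params takes no time and is no camera call.
- arm.job_done(): hands the job in; it is judged then, once.
The state is a dict: "time": time; "joint_positions": joint angles; "qd": joint speeds; "joint_efforts": joint torques, N m; "ee_pos": TCP position; "ee_rot": TCP orientation; "contact_force": force on the tool from outside, world axes, zero at the start; "wrist_torque": the same for the moment, N m; "grip_width": opening from 0.0 (shut) to 1.0 (fully open); "grasp_force": force on a finger pad.
Only numpy, scipy, OpenCV 4.12 (cv2) and the standard library are available. Lean on these libraries where they do the work, as an engineer would, in place of code of your own. Each camera call takes 0.05 s, during which the arm holds its last target. There are 200 camera calls.

TASK

The tap's spout is in the way: first swing it back until its mouth is over the drain of the sink and leave it there. Then put the loose long board on the pile of long boards, and after it the loose round coaster on the pile of coasters, each flat and flush with the pile below it. Nobody knows how high the piles are, so lower each piece gently until you feel it rest on the pile, hold it still there for half a second, and only then let go, never dropping it or pressing hard; leave everything else on the counter as it is.

Things in the scene. Friction and masses are not known exactly. Their poses are not given: they have to be found in the camera images.
- spout (a joint): swivel angle of the tap's spout about the upright tap column (rad): 0 = spout pointing to -x, growing anticlockwise seen from above, so that the spout's world direction is this value + pi. At the start 0.36 to 1.16. It turns from -2.5 to 2.0 with light friction (0.25 N m) and stays where it is left; there is no stop at the drain
- tap: fixed steel tap; origin on the counter at the centre of its column (40 mm across, 234 mm tall). The spout is a level round bar 22 mm across, 190 mm long, its centre line 212 mm above the counter; at its end a 26 mm outlet hangs down to 158 mm. A lever handle sticks out to +x, up to 65 mm from the column's centre and 135 mm above the counter
- spout_mouth (a point): lower end of the spout's outlet, 190 mm from the column's axis, 158 mm above the counter
- drain (a point): centre of the round drain in the floor of the sunken steel sink (sink 360 x 260 mm, 149 mm deep); its horizontal distance from the column's axis equals the spout's length to within 2 mm
- board: the loose long wooden board, 180 x 56 x 18 mm, lying flat on the counter, about 0.13 kg; origin at the centre of its underside, x along its length, z up
- board_tray: fixed black tray, 200 x 80 mm, rim 20 mm high, holding the pile of long boards (180 x 56 mm like the loose one, centred on and lengthwise with the tray); origin at the centre of its underside on the counter, x along its length. The pile's flat, level, firm top stands anywhere from 40 to 95 mm above the counter; its height is not reported
- coaster: the loose round wooden coaster, 64 mm across, 18 mm thick, lying flat on the counter, about 0.05 kg; origin at the centre of its underside, z up
- coaster_tray: fixed black square tray, 86 x 86 mm, rim 20 mm high, holding the pile of round coasters (64 mm across, centred on it); origin at the centre of its underside on the counter. Its flat, level, firm top stands anywhere from 40 to 95 mm above the counter; its height is not reported. Unlisted fixed things, all at y below -0.44: a toaster 180 mm and a kettle 225 mm tall
- mug: white mug, 76 mm across, 90 mm tall, with a handle; loose; origin at the centre of its underside; a bystander, leave alone
- mill: dark wooden pepper mill, 54 mm across, 170 mm tall; loose; origin at the centre of its underside; a bystander, leave alone
- jar: amber glass jar, 60 mm across, 85 mm tall; loose; origin at the centre of its underside; a bystander, leave alone
- soap: clear soap bottle, 66 mm across, 170 mm tall; loose; origin at the centre of its underside; a bystander, leave alone
- dish_brush: wooden-handled pastry brush, about 200 mm long, lying on the counter; x along it; loose; origin at the handle-to-head middle of its underside; a bystander, leave alone
- can: steel can, 72 mm across, 100 mm tall; loose; origin at the centre of its underside; a bystander, leave alone

How it is judged:
By the outcome, as a careful person would: the job done as asked, in the order asked, and still so for the second after the job is handed in, with the robot touching nothing.
It also fails if it takes over 69 s, if anything falls off the work surface, if the arm or the gripper's body presses on something with over 40 N, if the wrist force passes 120 N, or if a joint passes its speed limit or range.

## Working session

There is one attempt and no reset: what is moved stays moved. The work goes in short steps, Python scripts to look and compute and a shell command to move; the robot and the scene stay as the last step left them, time stands still between calls to the robot, and variables do not carry over. Pictures are saved under pics/ and viewed, at most 10 in all, crops included, and the job is handed in when it is done.

```bash
ls; mkdir -p pics; python3 - <<'E'
from plant import arm
import cv2,numpy as np
s=arm.sense();print(s)
for n in ["top","side"]:
    im=arm.get_image(n);cv2.imwrite(f"pics/{n}0.png",im[:,:,::-1]);print(n,arm.camera_params(n))
print(arm.camera_params("wrist"))
E
```

```text
jog.py
pics
plant.py
{'time': 0.0, 'joint_positions': array([-1.40050664e+00,  5.28493819e-01,  1.43390327e+00, -2.48200626e-05,
        1.18141784e+00, -1.78534342e-01]), 'qd': array([ 0.00218881,  0.00139782, -0.00131588, -0.00113054, -0.00015553,
       -0.00032056]), 'joint_efforts': array([-1.25537990e-03, -4.42352986e+01, -1.78028798e+01, -3.57288554e-04,
        8.30249337e-03,  1.60532004e-06]), 'ee_pos': array([ 0.21349684, -0.58663383,  0.23031634]), 'ee_rot': array([-1.11117568e-03,  9.84827314e-01,  1.73533647e-01, -6.89528034e-06]), 'contact_force': array([ 0.36252104,  0.03084092, -0.9749565 ]), 'wrist_torque': array([-0.02668129, -0.06061022, -0.03241926]), 'grasp_force': 0.0, 'grip_width': 0.99627234477523}
top {'camera_matrix': array([[427.71970286,   0.        , 311.58486446],
       [  0.        , 427.71970286, 199.7956513 ],
       [  0.        ,   0.        ,   1.        ]]), 'R': array([[-0.01391423, -0.99985082, -0.01023405],
       [-0.99225459,  0.0150706 , -0.12330329],
       [ 0.12343913,  0.00843911, -0.99231626]]), 't': array([0.01035701, 0.57602895, 1.1
[... 213 characters left out ...]
, -0.09426755,  0.01867724],
       [-0.06634098,  0.53342301, -0.84324301],
       [ 0.06952758, -0.84057928, -0.53720796]]), 't': array([0.5586541 , 0.09807342, 1.15338148])}
{'camera_matrix': array([[335.98556495,   0.        , 320.17330896],
       [  0.        , 335.98556495, 204.71718167],
       [  0.        ,   0.        ,   1.        ]]), 'mount': array([[ 2.28443834e-05, -9.60193687e-01, -2.79335071e-01,
         7.14706005e-02],
       [ 9.99999912e-01, -9.49980448e-05,  4.08330053e-04,
        -4.32091562e-04],
       [-4.18612225e-04, -2.79335056e-01,  9.60193601e-01,
        -1.43340853e-01],
       [ 0.00000000e+00,  0.00000000e+00,  0.00000000e+00,
         1.00000000e+00]])}
```

View pics/top0.png

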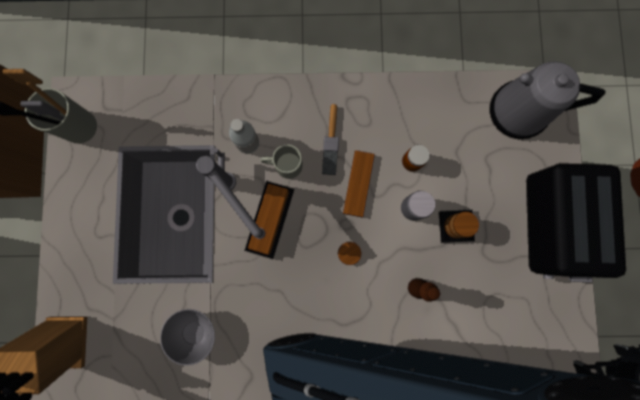

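View pics/side0.png

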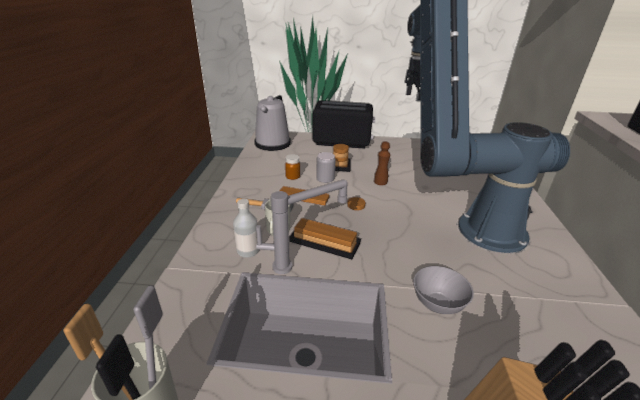

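The top view shows the loose board at (359,184), the board tray at (270,220) under the spout's mouth (about 262,235), the loose coaster at (349,253) and the coaster pile at (462,225). The tap column is at (206,163) and the drain at (181,218). The side view has the mouth at about (344,197), the drain at (305,355), the pile at (325,237), the coaster at (357,203) and the coaster pile at (341,155).

```bash
cat > h.py <<'E'
import cv2,numpy as np
from plant import arm
from scipy.spatial.transform import Rotation as Ro
def cam(n,s=None):
    p=arm.camera_params(n);K=p["camera_matrix"]
    if n!="wrist": R=p["R"];t=p["t"];return K,R.T,-R.T@t
    M=p["mount"];w=s["ee_rot"];T=Ro.from_quat([w[1],w[2],w[3],w[0]]).as_matrix()
    return K,T@M[:3,:3],T@M[:3,3]+s["ee_pos"]
def ray(c,uv):
    K,R,o=c;d=R@np.linalg.inv(K)@[uv[0],uv[1],1.];return o,d/np.linalg.norm(d)
def onz(c,uv,z):
    o,d=ray(c,uv);return o+d*(z-o[2])/d[2]
def tri(c1,a,c2,b):
    o,d=ray(c1,a);p,e=ray(c2,b)
    k=np.linalg.lstsq(np.c_[d,-e],p-o,rcond=None)[0]
    A=o+d*k[0];B=p+e*k[1];return (A+B)/2,np.linalg.norm(A-B)
def proj(c,X):
    K,R,o=c;v=K@(R.T@(np.array(X)-o));return v[:2]/v[2]
def wood(im):
    h=cv2.cvtColor(im,cv2.COLOR_RGB2HSV);return ((h[...,0]<22)&(h[...,1]>115)&(h[...,2]>55)).astype(np.uint8)
def rects(m,amin=60):
    out=[]
    for c in cv2.findContours(m,cv2.RETR_EXTERNAL,cv2.CHAIN_APPROX_NONE)[0]:
        if cv2.contourArea(c)>amin: out.append((cv2.contourArea(c),cv2.minAreaRect(c),c))
    return out
E
python3 - <<'E'
from h import *
np.set_printoptions(precision=3,suppress=True)
T=cam("top");S=cam("side");print("cams",T[2],S[2])
for n,c in(("top",T),("side",S)):
    im=cv2.imread(f"pics/{n}0.png")[:,:,::-1].copy()
    for a,r,k in rects(wood(im)):
        print(n,a,np.round(r[0]),np.round(r[1]),"z0",onz(c,r[0],0),"z18",onz(c,r[0],.018))
        if a>300 and n=="top":print(np.array([onz(c,q,.018)[:2] for q in cv2.boxPoints(r)]).round(3).tolist())
print("mouth",tri(T,(262,235),S,(344,200)))
print("coltop",tri(T,(206,163),S,(281,197)))
print("drain",tri(T,(181,218),S,(305,356)))
big=[]
for n,(u,v) in(("top",(230,190)),("side",(310,215))):
    im=cv2.imread(f"pics/{n}0.png");b=im[v-67:v+67,u-90:u+90] if n=="top" else im[v-100:v+150 if 0 else v+34+0,u-90:u+90]
    big.append(cv2.resize(b,(720,536 if n=="top" else 536),interpolation=cv2.INTER_CUBIC)[:,:])
cv2.imwrite("pics/z0.png",big[0])
im=cv2.imread("pics/top0.png");cv2.imwrite("pics/z1.png",cv2.resize(im[130:310,310:500],(760,600*1) if 0 else (633,600),interpolation=cv2.INTER_CUBIC))
E
```

```text
cams [ 0.434 -0.008  1.174] [0.482 0.97  0.692]
top 2211.5 [ 35. 345.] [56. 99.] z0 [0.2   0.747 0.   ] z18 [0.204 0.735 0.018]
[[0.138, 0.863], [0.351, 0.737], [0.271, 0.606], [0.062, 0.734]]
top 378.0 [350. 253.] [22. 22.] z0 [ 0.433 -0.099  0.   ] z18 [ 0.433 -0.097  0.018]
[[0.434, -0.056], [0.474, -0.099], [0.433, -0.139], [0.392, -0.096]]
top 597.0 [462. 224.] [24. 33.] z0 [ 0.508 -0.407  0.   ] z18 [ 0.506 -0.401  0.018]
[[0.54, -0.358], [0.538, -0.447], [0.474, -0.443], [0.475, -0.355]]
top 1188.0 [267. 219.] [21. 67.] z0 [0.529 0.125 0.   ] z18 [0.528 0.123 0.018]
[[0.451, 0.177], [0.624, 0.124], [0.606, 0.068], [0.433, 0.122]]
top 1223.5 [358. 183.] [21. 64.] z0 [ 0.625 -0.128  0.   ] z18 [ 0.622 -0.127  0.018]
[[0.541, -0.081], [0.715, -0.117], [0.704, -0.173], [0.53, -0.136]]
top 158.0 [332. 120.] [ 6. 31.] z0 [ 0.806 -0.06   0.   ] z18 [ 0.8   -0.059  0.018]
top 83.0 [14. 70.] [23.  5.] z0 [0.971 0.86  0.   ] z18 [0.963 0.847 0.018]
side 2174.5 [506. 378.] [82. 42.] z0 [0.127 0.51  0.   ] z18 [0.136 0.522 0.018]
side 66.0 [ 12. 361.] [ 5. 38.] z0 [1.137 0.581 0.   ] z18 
[... 2071 characters left out ...]
] z0 [ 1.988 -2.155  0.   ] z18 [ 1.948 -2.074  0.018]
side 866.5 [61. 73.] [ 35. 140.] z0 [ 2.659 -1.652  0.   ] z18 [ 2.602 -1.584  0.018]
side 106.5 [167.  42.] [14. 46.] z0 [ 2.493 -3.093  0.   ] z18 [ 2.44  -2.987  0.018]
side 636.0 [71. 32.] [27. 71.] z0 [ 3.875 -3.49   0.   ] z18 [ 3.786 -3.374  0.018]
side 247.0 [146.  14.] [36. 18.] z0 [ 3.996 -5.586  0.   ] z18 [ 3.905 -5.416  0.018]
side 816.0 [53.  8.] [ 15. 106.] z0 [ 6.136 -6.203  0.   ] z18 [ 5.989 -6.016  0.018]
mouth (array([0.478, 0.12 , 0.154]), np.float64(0.0017456950248458116))
coltop (array([0.635, 0.238, 0.226]), np.float64(0.009668925520867693))
drain (array([ 0.549,  0.409, -0.143]), np.float64(0.002594426110682829))
```

View pics/z0.png

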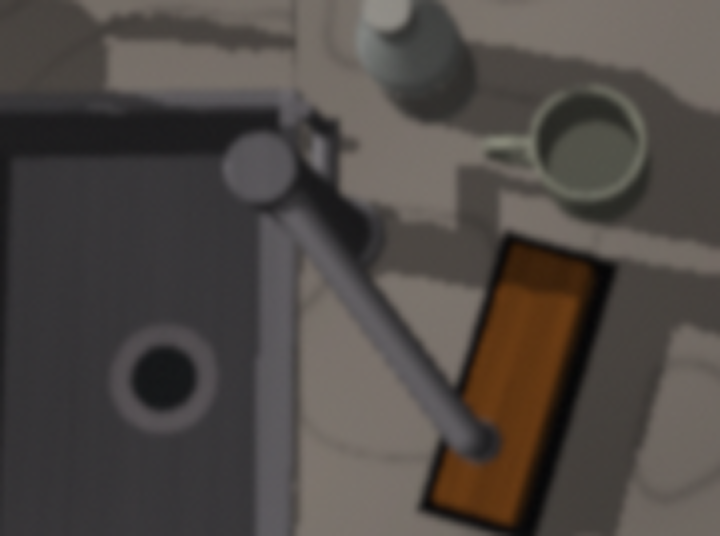

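The crop (4x, origin at 140,123) shows the column top at top-image (205.5,165), the drain at (180.8,217.5) and the bar's end at about (260,233), over the board pile.

```bash
python3 - <<'E'
from h import *
np.set_printoptions(precision=4,suppress=True)
T=cam("top");S=cam("side")
f=lambda x,y:(140+x/4,123+y/4)
c=onz(T,f(262,168),.234);d=onz(T,f(163,378),-.149);p=onz(T,f(305,215),.214);e=onz(T,f(445,410),.214)
side=cv2.imread("pics/side0.png")
cv2.imwrite("pics/s1.png",cv2.resize(side[140:300,230:400],(637,600),interpolation=cv2.INTER_CUBIC))
print("col",c,"drain",d,"dist",np.hypot(*(c-d)[:2]),"proj side of col top, base",proj(S,c),proj(S,[c[0],c[1],0]),proj(T,[c[0],c[1],0]))
print("drain ang v",np.arctan2(*(c-d)[1::-1]))
for q in(p,e,onz(T,(261.2,233.5),.16)):print(q,np.hypot(*(c-q)[:2]),"v",np.arctan2(*(c-q)[1::-1]))
print("bar dir v",np.arctan2(*(p-e)[1::-1]))
E
```

```text
col [0.6337 0.2372 0.234 ] drain [ 0.5498  0.4114 -0.149 ] dist 0.1933580929454489 proj side of col top, base [279.5138 193.6727] [282.6317 265.8324] [227.027  182.1333]
drain ang v -1.1216426476903365
[0.6103 0.2173 0.214 ] 0.03074222643056251 v 0.7019650266951679
[0.4978 0.1369 0.214 ] 0.1689372132685844 v 0.6353264112080272
[0.482  0.1214 0.16  ] 0.19085976479166156 v 0.6518923666625038
bar dir v 0.6205216499908494
```

View pics/s1.png

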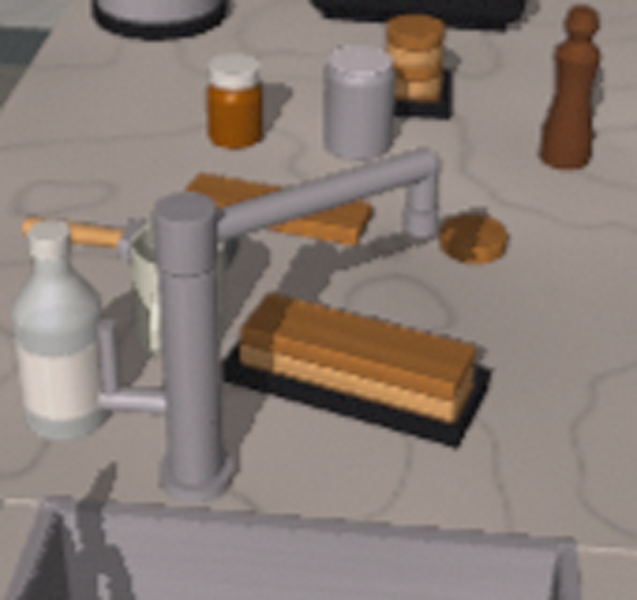

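The side crop confirms the column top at about (280,195.5), in line with the top view. It also shows both piles and the spout end, with the outlet hanging at about (343,197).

Plan: straddle the bar at r = 0.155 with the fingers, cage it, and swing it along an arc of -1.76 rad.

```bash
cat >> h.py <<'E'
def yaw(s): w=s["ee_rot"];X=Ro.from_quat([w[1],w[2],w[3],w[0]]).as_matrix();return np.arctan2(X[1,0],X[0,0])
def rel(x,y,z,s=None):
    "displacement to a world point in tool axes"
    s=s or arm.sense();w=s["ee_rot"];X=Ro.from_quat([w[1],w[2],w[3],w[0]]).as_matrix()
    return (X.T@(np.array([x,y,z])-s["ee_pos"])).round(4)
E
python3 - <<'E'
from h import *
s=arm.sense();r=rel(.5094,.1446,.265);print(r,yaw(s),r/14,np.linalg.norm(r)/14)
E
```

```text
[ 0.528  -0.5862 -0.0333] 0.3488147528914024 [ 0.03771429 -0.04187143 -0.00237857] 0.05640249533125141
```

Careful with the scale: shifts go in shares of 62.5 mm and turns go in shares of 2 pi rad. That gives: -0.0403 m is -0.6448, 0.0363 m is 0.5808.

```bash
echo '{"x":[0.32,0.5808,0.5808,0.5808,0.5808,0.5808,0.5808,0.5808,0.5808,0.5808,0.5808,0.5808,0.5808,0.5808,0.5808],"y":[-0.3552,-0.6448,-0.6448,-0.6448,-0.6448,-0.6448,-0.6448,-0.6448,-0.6448,-0.6448,-0.6448,-0.6448,-0.6448,-0.6448,-0.6448],"z":[-0.5328,0,0,0,0,0,0,0,0,0,0,0,0,0,0],"ax":[0,0,0,0,0,0,0,0,0,0,0,0,0,0,0],"ay":[0,0,0,0,0,0,0,0,0,0,0,0,0,0,0],"az":[0,0,0,0,0,0,0,0,0,0,0,0,0,0,0],"aperture":[1,1,1,1,1,1,1,1,1,1,1,1,1,1,1]}' | python3 jog.py && echo '{"x":[0,0,0,0,0,0,0,0,0,0,0,0,0,0,0,0,0,0,0,0],"y":[0,0,0,0,0,0,0,0,0,0,0,0,0,0,0,0,0,0,0,0],"z":[0,0,0,0,0,0,0,0,0,0,0,0,0,0,0,0,0,0,0,0],"ax":[0,0,0,0,0,0,0,0,0,0,0,0,0,0,0,0,0,0,0,0],"ay":[0,0,0,0,0,0,0,0,0,0,0,0,0,0,0,0,0,0,0,0],"az":[-0.0286,-0.0286,-0.0286,-0.0286,-0.0286,-0.0286,-0.0286,-0.0286,-0.0286,-0.0286,-0.0286,-0.0286,-0.0286,-0.0286,-0.0286,-0.0286,-0.0286,-0.0286,-0.0286,-0.0016],"aperture":[1,1,1,1,1,1,1,1,1,1,1,1,1,1,1,1,1,1,1,1]}' | python3 jog.py
python3 - <<'E'
from h import *
s=arm.sense();print(rel(.5094,.1446,.265),rel(.5094,.1446,.185),yaw(s)+2*np.pi,s["joint_positions"])
im=arm.get_image("wrist");cv2.imwrite("pics/w1.png",im[:,:,::-1])
E
```

```text
time: 1.98
ee_pos: [0.5098, 0.1461, 0.2643]
ee_rot: [0.0, 0.985, 0.174, -0.0]
contact_force: [0.6, -0.8, -0.0]
grip_width: 1.0
grasp_force: 0.0
time: 4.47
ee_pos: [0.5093, 0.1443, 0.2642]
ee_rot: [-0.0, -0.313, 0.95, 0.0]
contact_force: [0.4, 0.0, 0.1]
grip_width: 1.0
grasp_force: 0.0
[-0.0003  0.0002 -0.0008] [-0.0004  0.0002  0.0792] 3.777287249778094 [ 6.47734882e-02  3.59024543e-01  1.63137719e+00  5.16924300e-06
  1.15216198e+00 -2.14171932e+00]
```

View pics/w1.png

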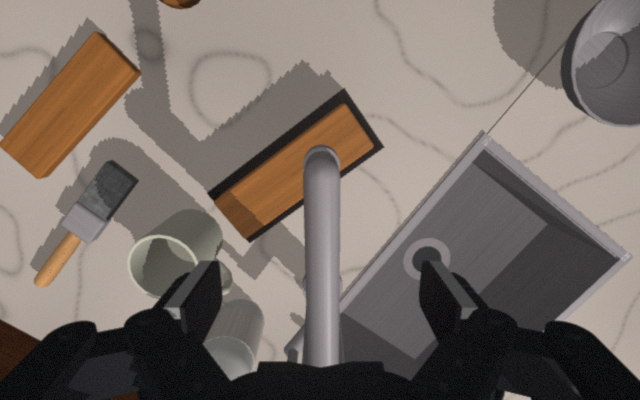

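The wrist view shows the bar straight and centred (column 321), ending at (321,153), with the drain at (427,257). I'll check the drain against this view, then descend.

To row units: 0.03 m is 0.48, 0.0292 m is 0.4672.

```bash
python3 - <<'E'
from h import *
s=arm.sense();W=cam("wrist",s);T=cam("top")
d=onz(W,(427,257),-.149);c=np.array([.6337,.2372]);print(d,np.hypot(*(c-d[:2])),np.arctan2(*(c-d[:2])[::-1]))
print("2-view drain",tri(W,(427,257),T,(180.75,217.5)))
e=onz(W,(321,157),.212);print("bar end",e,np.hypot(*(c-e[:2])),np.arctan2(*(c-e[:2])[::-1]))
for uv in((309,330),(341,330),(321,250)): q=onz(W,uv,.216);print(q,np.arctan2(*(c-q[:2])[::-1]))
E
echo '{"x":[0,0,0,0,0,0,0],"y":[0,0,0,0,0,0,0],"z":[0.32,0.48,0.4672,0,0,0,0],"ax":[0,0,0,0,0,0,0],"ay":[0,0,0,0,0,0,0],"az":[0,0,0,0,0,0,0],"aperture":[1,1,1,0.5,0.4,0.4,0.4]}' | python3 jog.py
```

```text
[ 0.54823615  0.41309247 -0.149     ] 0.1955562107154016 -1.1185027950521307
2-view drain (array([ 0.54845685,  0.41039418, -0.14479506]), np.float64(0.0020206206246889086))
bar end [0.47462395 0.11959037 0.212     ] 0.1978312814455257 0.6366370112076347
[0.57187999 0.18138064 0.216     ] 0.734433495218509
[0.5592061 0.1985744 0.216    ] 0.478343280546177
[0.52050503 0.15343103 0.216     ] 0.6370971321908621
time: 5.4
ee_pos: [0.5102, 0.1443, 0.1865]
ee_rot: [0.001, -0.313, 0.95, -0.0]
contact_force: [0.2, 0.4, 0.5]
grip_width: 0.4
grasp_force: 0.0
```

To row units: 0.0139 m is 0.2224, 0.0062 m is 0.0992, 0.09 rad / 6.2832 = 0.0143.

```bash
echo '{"x":[0,-0.0096,-0.0096,-0.0096,-0.0096,-0.0096,-0.0096,-0.0096,-0.0096,-0.0096],"y":[0.0992,0.2224,0.2224,0.2224,0.2224,0.2224,0.2224,0.2224,0.2224,0.2224],"z":[0,0,0,0,0,0,0,0,0,0],"ax":[0,0,0,0,0,0,0,0,0,0],"ay":[0,0,0,0,0,0,0,0,0,0],"az":[0.0064,0.0143,0.0143,0.0143,0.0143,0.0143,0.0143,0.0143,0.0143,0.0143],"aperture":[0.4,0.4,0.4,0.4,0.4,0.4,0.4,0.4,0.4,0.4]}' | python3 jog.py
python3 - <<'E'
from h import *
s=arm.sense();c=np.array([.6337,.2372]);p=s["ee_pos"][:2];print(np.hypot(*(c-p)),np.arctan2(*(c-p)[::-1]),yaw(s)-np.pi,s["wrist_torque"],s["joint_positions"])
E
```

```text
time: 6.65
ee_pos: [0.4816, 0.2687, 0.1858]
ee_rot: [-0.001, 0.108, 0.994, -0.001]
contact_force: [-0.7, -2.3, 0.3]
grip_width: 0.398
grasp_force: 0.9
0.15535219314255536 -0.2041924366260495 -0.2156716249465851 [-0.27444928  0.15137353 -0.01360536] [ 3.06675880e-01  4.89297733e-01  1.66387970e+00 -8.81172079e-04
  9.90142971e-01 -1.04796565e+00]
```

To row units: 0.0139 m is 0.2224, 0.0109 m is 0.1744, 0.09 rad / 6.2832 = 0.0143.

```bash
echo '{"x":[-0.0096,-0.0096,-0.0096,-0.0096,-0.0096,-0.0096,-0.0096,-0.0096,-0.0048,-0.0016,0,0,0,0,0],"y":[0.2224,0.2224,0.2224,0.2224,0.2224,0.2224,0.2224,0.2224,0.1744,0.0992,0.0624,0,0,0,0],"z":[0,0,0,0,0,0,0,0,0,0,0,0,0,0,0],"ax":[0,0,0,0,0,0,0,0,0,0,0,0,0,0,0],"ay":[0,0,0,0,0,0,0,0,0,0,0,0,0,0,0],"az":[0.0143,0.0143,0.0143,0.0143,0.0143,0.0143,0.0143,0.0143,0.0111,0.0064,0.004,0,0,0,0],"aperture":[0.4,0.4,0.4,0.4,0.4,0.4,0.4,0.4,0.4,0.4,0.4,0.2,0.2,0.2,0.2]}' | python3 jog.py
python3 - <<'E'
from h import *
s=arm.sense();c=np.array([.6337,.2372]);p=s["ee_pos"][:2];print(np.hypot(*(c-p)),np.arctan2(*(c-p)[::-1]),yaw(s)-np.pi,s["contact_force"],s["grip_width"])
im=arm.get_image("top");cv2.imwrite("pics/t2.png",cv2.resize(im[110:270,110:300,::-1],(712,600),interpolation=cv2.INTER_CUBIC))
im=arm.get_image("wrist");cv2.imwrite("pics/w2.png",im[:,:,::-1])
E
```

```text
time: 8.52
ee_pos: [0.559, 0.3722, 0.1858]
ee_rot: [0.0, 0.509, 0.861, 0.0]
contact_force: [-1.1, 2.1, 1.8]
grip_width: 0.237
grasp_force: 58.5
0.15432193446019143 -1.065543062082169 -1.0675022353564225 [-1.09629469  2.14880709  1.81888269] 0.23654546177179053
```

View pics/w2.png

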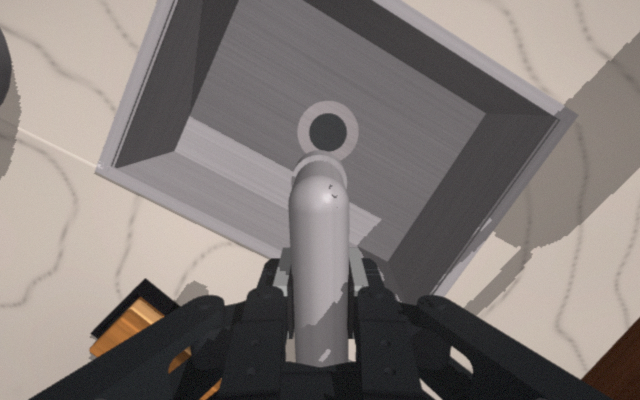

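The spout is gripped at v ≈ -1.067. The drain is seen at (328,131), a little to the right of the bar's line (column 320), so a bit more swing is needed.

```bash
python3 - <<'E'
from h import *
s=arm.sense();W=cam("wrist",s);T=cam("top");c=np.array([.6337,.2372])
d=onz(W,(328,131),-.149);print(d,np.hypot(*(c-d[:2])),np.arctan2(*(c-d[:2])[::-1]))
# axis by intersection: bar line now (through tcp at yaw) with line at first grip
a=np.array([.5093,.1443]);u=np.array([np.cos(.637),np.sin(.637)]);b=s["ee_pos"][:2];y=yaw(s)-np.pi;w=np.array([np.cos(y),np.sin(y)])
k=np.linalg.solve(np.c_[u,-w],b-a);c2=a+k[0]*u;print("axis",c2,np.arctan2(*(c2-d[:2])[::-1]),np.hypot(*(c2-d[:2])),y)
E
```

```text
[ 0.55087821  0.41196511 -0.149     ] 0.19339672302047464 -1.1282430445934515
axis [0.63377308 0.23639653] -1.1296751503629894 0.1941542823128798 -1.0675697888213742
```

To row units: -0.04 m is -0.64, -0.03 m is -0.48, 0.029 rad / 6.2832 = 0.0046.

```bash
echo '{"x":[-0.0016,-0.0016,0,0,0,0,0,0,0,0,0],"y":[0.072,0.0704,0,0,0,0,0,0,0,0,0],"z":[0,0,0,0,0,0,0,-0.48,-0.64,-0.48,0],"ax":[0,0,0,0,0,0,0,0,0,0,0],"ay":[0,0,0,0,0,0,0,0,0,0,0],"az":[0.0046,0.0045,0,0,0,0,0,0,0,0,0],"aperture":[0.2,0.2,0.2,0.4,0.7,1,1,1,1,1,1]}' | python3 jog.py
python3 - <<'E'
from h import *
s=arm.sense()
im=arm.get_image("wrist");cv2.imwrite("pics/w3.png",im[:,:,::-1])
W=cam("wrist",s);T=cam("top");print(yaw(s)-np.pi,s["joint_positions"])
for n in("top","side"):
    im=arm.get_image(n);cv2.imwrite(f"pics/{n}3.png",im[:,:,::-1])
    C=cam(n)
    for a,r,k in rects(wood(im)):
        x=onz(C,r[0],.018)
        if .35<x[0]<.75 and -.5<x[1]<.25:print(n,a,np.round(r[0],1),np.round(r[1]),x,[onz(C,q,.018)[:2].round(3).tolist() for q in cv2.boxPoints(r)])
E
```

```text
time: 10.0
ee_pos: [0.5684, 0.3766, 0.2889]
ee_rot: [0.002, 0.533, 0.846, 0.003]
contact_force: [0.2, -0.8, -0.5]
grip_width: 0.997
grasp_force: 0.0
-1.1247822063723096 [ 4.21723280e-01  5.53421695e-01  1.21523001e+00 -1.42463048e-04
  1.36589081e+00 -2.42634388e-02]
top 374.5 [349.3 253.1] [22. 22.] [ 0.43283275 -0.09694959  0.018     ] [[0.446, -0.058], [0.472, -0.111], [0.419, -0.136], [0.394, -0.083]]
top 590.5 [461.5 224. ] [24. 33.] [ 0.50644613 -0.40102678  0.018     ] [[0.54, -0.358], [0.538, -0.447], [0.474, -0.443], [0.475, -0.355]]
top 1327.0 [267.4 218.9] [22. 67.] [0.52806865 0.12269709 0.018     ] [[0.451, 0.177], [0.625, 0.124], [0.607, 0.067], [0.433, 0.122]]
top 65.5 [406.6 161.1] [16.  9.] [ 0.6815627  -0.26059141  0.018     ] [[0.695, -0.24], [0.707, -0.263], [0.668, -0.281], [0.656, -0.259]]
top 1229.0 [358.4 183.7] [20. 64.] [ 0.62084897 -0.12651806  0.018     ] [[0.54, -0.081], [0.715, -0.118], [0.703, -0.173], [0.529, -0.135]]
side 1113.0 [325.9 235. ] [62. 22.] [0.52362756 0.1089892  0.018     ] [[0.619, 0.132], [0.617, 0.023], [0.426, 0.085], [0.442, 0.184]]
side 157.5 [356. 203.] [16. 12.] [ 0.4338868  -0.08069686  0.018     ] [[0.46, -0.04], [0.462, -0.116], [0.406, -0.123], [0.407, -0.047]]
side 345.0 [303.3 195.4] [46. 11.] [ 0.61984306 -0.10755671  0.018     ] [[0.7, -0.088], [0.707, -0.164], [0.538, -0.127], [0.539, -0.055]]
side 258.5 [340.2 154.9] [15. 22.] [ 0.50316721 -0.45673592  0.018     ] [[0.531, -0.351], [0.539, -0.577], [0.471, -0.576], [0.472, -0.351]]
```

View pics/w3.png

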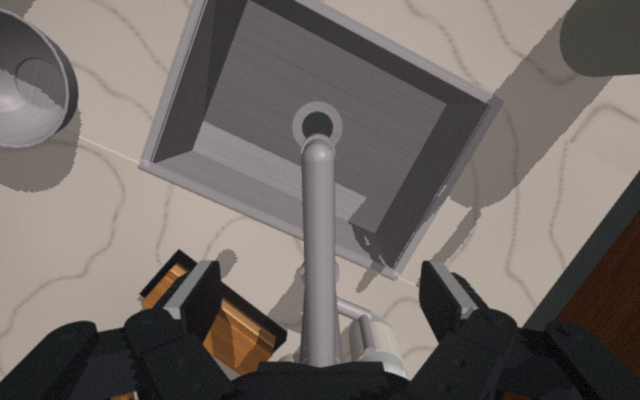

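The spout now points at the drain: drain (318,122), bar end (317,148). I'll leave it there and go over the tray for a look, then over the loose board.

To row units: -0.052 m is -0.832, -0.0044 m is -0.0704, -0.182 rad / 6.2832 = -0.029.

```bash
echo '{"x":[0,0,0,0,0,-0.0704,-0.0704,-0.0704,-0.0704,-0.0704,0],"y":[0,0,0,0,0,-0.832,-0.832,-0.832,-0.832,-0.832,0],"z":[0,0,0,0,0,0,0,0,0,0,0],"ax":[0,0,0,0,0,0,0,0,0,0,0],"ay":[0,0,0,0,0,0,0,0,0,0,0],"az":[-0.029,-0.029,-0.029,-0.029,-0.029,0,0,0,0,0,0],"aperture":[1,1,1,1,1,1,1,1,1,1,1]}' | python3 jog.py
python3 - <<'E'
from h import *
s=arm.sense();np.save("s4.npy",s,allow_pickle=True)
im=arm.get_image("wrist");cv2.imwrite("pics/w4.png",im[:,:,::-1])
E
echo '{"x":[0.32,-0.32,-0.512,-0.512,-0.512,0],"y":[-0.704,-0.816,-0.816,-0.816,-0.816,0],"z":[0,0,0,0,0,0],"ax":[0,0,0,0,0,0],"ay":[0,0,0,0,0,0],"az":[0,0,0,0,0,0],"aperture":[1,1,1,1,1,1]}' | python3 jog.py
python3 - <<'E'
from h import *
np.set_printoptions(precision=4,suppress=True)
s=arm.sense();np.save("s5.npy",s,allow_pickle=True)
im=arm.get_image("wrist");cv2.imwrite("pics/w5.png",im[:,:,::-1])
T=cam("top")
s4=np.load("s4.npy",allow_pickle=True).item()
for n,s in((4,s4),(5,s)):
    im=cv2.imread(f"pics/w{n}.png")[:,:,::-1].copy();W=cam("wrist",s)
    for z in (.018,.07):
      for a,r,k in rects(wood(im),1000):
        P=np.array([onz(W,q,z)[:2] for q in cv2.boxPoints(r)]);e=[np.hypot(*(P[i]-P[i-1])).round(4) for i in(0,1)]
        L=P[0]-P[-1] if e[0]>e[1] else P[1]-P[0]
        print(n,z,a,np.round(r[0]),np.round(r[1]),onz(W,r[0],z)[:2],e,"yaw",np.arctan2(L[1],L[0])%np.pi-np.pi)
a=cv2.imread("pics/w4.png");b=cv2.imread("pics/w5.png")
cv2.imwrite("pics/w45.png",cv2.resize(np.vstack([a,b]),(480,600),interpolation=cv2.INTER_AREA))
E
```

```text
time: 11.52
ee_pos: [0.5316, 0.1142, 0.2838]
ee_rot: [-0.002, 0.11, 0.994, -0.001]
contact_force: [0.9, 0.3, 0.2]
grip_width: 0.998
grasp_force: 0.0
time: 12.32
ee_pos: [0.5758, -0.1484, 0.2841]
ee_rot: [0.0, 0.109, 0.994, -0.0]
contact_force: [0.3, 0.5, -0.6]
grip_width: 1.0
grasp_force: 0.0
4 0.018 3703.0 [162. 254.] [102.  47.] [ 0.5995 -0.1163] [np.float64(0.1463), np.float64(0.0606)] yaw -0.21095987215276502
4 0.018 2345.5 [132. 126.] [52. 57.] [ 0.4346 -0.0926] [np.float64(0.0613), np.float64(0.0664)] yaw -1.7906741014065113
4 0.018 7594.0 [324. 162.] [ 53. 157.] [0.5266 0.1207] [np.float64(0.069), np.float64(0.1932)] yaw -0.3257839524299131
4 0.07 3703.0 [162. 254.] [102.  47.] [ 0.5821 -0.085 ] [np.float64(0.1277), np.float64(0.0529)] yaw -0.21095987215276502
4 0.07 2345.5 [132. 126.] [52. 57.] [ 0.4382 -0.0643] [np.float64(0.0535), np.float64(0.058)] yaw -1.790674101406512
4 0.07 7594.0 [324. 162.] [ 53. 157.] [0.5185 0.1219] [np.float64(0.0603), np.float64(0.1687)] yaw -0.32578395242991265
5 0.018 1035.5 [247. 263.] [46. 38.] [ 0.6822 -0.2714] [np.float64(0.0629), np.float6
[... 417 characters left out ...]
8.  75.] [ 73. 173.] [0.5295 0.1283] [np.float64(0.0928), np.float64(0.1784)] yaw -0.3248685964508997
5 0.07 1035.5 [247. 263.] [46. 38.] [ 0.6598 -0.2537] [np.float64(0.0549), np.float64(0.0486)] yaw -2.3964416353461404
5 0.07 5699.5 [346. 195.] [ 44. 136.] [ 0.6041 -0.1251] [np.float64(0.0514), np.float64(0.1551)] yaw -0.21482407047232366
5 0.07 5085.5 [ 92. 157.] [ 63. 101.] [ 0.5048 -0.3815] [np.float64(0.0677), np.float64(0.106)] yaw -1.7090017467221252
5 0.07 2672.5 [338.  32.] [55. 62.] [ 0.4434 -0.1005] [np.float64(0.0542), np.float64(0.0541)] yaw -1.7888377467764056
5 0.07 10637.0 [548.  75.] [ 73. 173.] [0.5265 0.0952] [np.float64(0.081), np.float64(0.1558)] yaw -0.3248685964508997
```

View pics/w45.png

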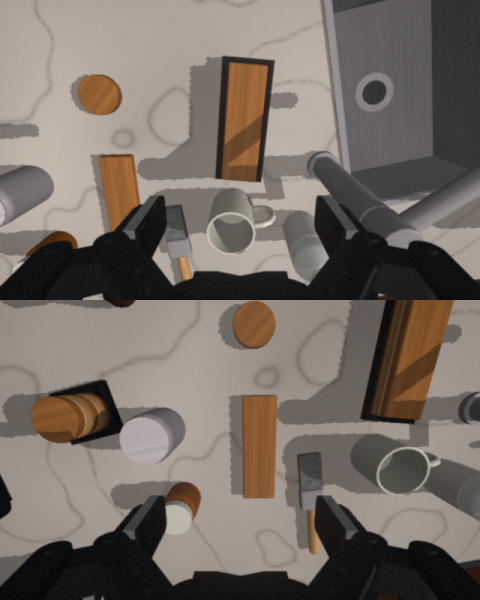

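Upper (w4): the pile in its tray is at full-image (324,162) with part of it in shadow. Lower (w5): the loose board is at (346,195), the coaster at (338,32) and the brush head's near end at about (396–430,204). Next I'll measure the board, brush clearance, tray and pile corners.

```bash
python3 - <<'E'
from h import *
np.set_printoptions(precision=4,suppress=True)
s4=np.load("s4.npy",allow_pickle=True).item();s5=np.load("s5.npy",allow_pickle=True).item()
W4=cam("wrist",s4);W5=cam("wrist",s5);T=cam("top");S=cam("side")
print("brush",[onz(W5,q,.015)[:2] for q in((396,204),(430,204))])
print("board tri",tri(W5,(346,195),T,(358.4,183.7)),tri(W5,(346,195),S,(303.3,195.4)))
im4=cv2.imread("pics/w4.png")[:,:,::-1].copy();top=cv2.imread("pics/top3.png")[:,:,::-1].copy()
def box(c,r,z):
    P=np.array([onz(c,q,z)[:2] for q in cv2.boxPoints(r)]);e=[np.hypot(*(P[i]-P[i-1])) for i in(0,1)]
    L=P[0]-P[-1] if e[0]>e[1] else P[1]-P[0];return P.mean(0),np.array(e),(np.arctan2(L[1],L[0])+np.pi/2)%np.pi-np.pi/2
for n,im,c in(("w4",im4,W4),("top",top,T)):
    h=cv2.cvtColor(im,cv2.COLOR_RGB2HSV);m=((h[...,2]<38)|(wood(im)>0)).astype(np.uint8)
    if n=="w4":m[280:]=0
    for a,r,k in rects(m,500):
        p=box(c,r,.01)
        if .4<p[0][0]<.65 and -.6<p[0][1]<.25:print("tray+pile",n,a,r,*p)
    for a,r,k in rects(wood(im),500):
        p=box(c,r,.06)
        if .4<p[0][0]<.65 and -.6<p[0][1]<.25:print("wood",n,a,cv2.boxPoints(r).round(1).tolist(),*p, cv2.approxPolyDP(k,4,True)[:,0].tolist())
E
```

```text
brush [array([ 0.6447, -0.0639]), array([ 0.6541, -0.0214])]
board tri (array([ 0.6192, -0.1252,  0.0198]), np.float64(0.0033208039714657553)) (array([ 0.6216, -0.1238,  0.0076]), np.float64(0.0006790942051405001))
tray+pile w4 3217.0 ((159.3663787841797, 243.18612670898438), (78.66329193115234, 46.526363372802734), 80.67640686035156) [ 0.5879 -0.1189] [0.1128 0.0617] -0.22024011802900834
tray+pile w4 2345.5 ((132.5, 126.0), (52.0, 57.0), 90.0) [ 0.4347 -0.0972] [0.0625 0.0677] 1.3509185521832814
tray+pile w4 8339.5 ((322.3677673339844, 161.33287048339844), (60.33882522583008, 157.9201202392578), 3.6329505443573) [0.5325 0.1166] [0.0805 0.1982] -0.30614892065684796
wood w4 564.5 [[31.200000762939453, 315.3999938964844], [99.0999984741211, 305.29998779296875], [102.9000015258789, 330.8999938964844], [35.0, 341.0]] [ 0.6494 -0.2415] [0.0383 0.0895] 1.515088051574899 [[102, 325], [92, 312], [74, 309], [35, 341], [71, 321], [92, 321], [97, 331]]
wood w4 3703.0 [[130.0, 208.1999969482422], [175.8000030517578, 200.1999969482422], [193.3000030517578, 300.6000061035156], [147.5, 308.60000610
[... 1144 characters left out ...]
[478.0, 236.0], [445.0, 236.0]] [ 0.5039 -0.3867] [0.0625 0.0857] 1.5559047338537244 [[445, 226], [448, 233], [469, 236], [478, 221], [472, 213], [461, 212]]
wood top 1327.0 [[247.10000610351562, 247.89999389648438], [266.8999938964844, 183.39999389648438], [287.70001220703125, 189.8000030517578], [267.79998779296875, 254.3000030517578]] [0.5254 0.1178] [0.0565 0.1761] -0.29755131141651603 [[270, 185], [248, 245], [264, 253], [286, 192]]
wood top 1229.0 [[342.5, 213.5], [354.20001220703125, 150.10000610351562], [374.29998779296875, 153.8000030517578], [362.6000061035156, 217.1999969482422]] [ 0.6149 -0.1223] [0.0532 0.1725] -0.2048775383435708 [[355, 151], [343, 212], [362, 216], [373, 154]]
```

```bash
python3 - <<'E'
from h import *
s=arm.sense();print(yaw(s),rel(.6083,-.123,.06),rel(.6083,-.123,.001))
E
```

```text
2.9252013415515963 [-0.0285  0.0294  0.2239] [-0.0286  0.0293  0.2829]
```

Careful with the scale: shifts go in shares of 62.5 mm and turns go in shares of 2 pi rad. That gives: 0.055 m is 0.88, 0.05 m is 0.8, -0.009 rad / 6.2832 = -0.0014.

```bash
echo '{"x":[-0.232,-0.224,0,0,0,0,0,0,0],"y":[0.232,0.2384,0,0,0,0,0,0,0],"z":[0.32,0.64,0.88,0.88,0.8,0.528,0.32,0.136,0],"ax":[0,0,0,0,0,0,0,0,0],"ay":[0,0,0,0,0,0,0,0,0],"az":[-0.0014,0,0,0,0,0,0,0,0],"aperture":[0.85,0.85,0.85,0.85,0.85,0.85,0.85,0.85,0.85]}' | python3 jog.py; python3 - <<'E'
from h import *
s=arm.sense();print(s["contact_force"],rel(.6083,-.123,.001))
E
```

```text
time: 13.5
ee_pos: [0.6082, -0.1222, 0.0042]
ee_rot: [0.0, 0.102, 0.995, -0.0]
contact_force: [0.3, -0.4, 0.4]
grip_width: 0.847
grasp_force: 0.0
[ 0.29058625 -0.43577448  0.44847296] [-0.0002 -0.0008  0.0032]
```

To row units: -0.05 m is -0.8, -0.03 m is -0.48.

```bash
echo '{"x":[0,0,0,0,0,0,0,0,0],"y":[0,0,0,0,0,0,0,0,0],"z":[0,0,0,0,-0.48,-0.8,-0.8,-0.48,0],"ax":[0,0,0,0,0,0,0,0,0],"ay":[0,0,0,0,0,0,0,0,0],"az":[0,0,0,0,0,0,0,0,0],"aperture":[0.4,0.4,0.4,0.4,0.4,0.4,0.4,0.4,0.4]}' | python3 jog.py; python3 - <<'E'
from h import *
s=arm.sense();print(s["contact_force"],yaw(s),rel(.5165,.122,.16),rel(.5165,.122,.13))
im=arm.get_image("wrist");cv2.imwrite("pics/w6.png",im[:,:,::-1])
W=cam("wrist",s)
for a,r,k in rects(wood(im),2000):
  for z in(s["ee_pos"][2]+.013,):print(a,cv2.boxPoints(r).round().tolist(),[onz(W,q,z)[:2].round(4).tolist() for q in cv2.boxPoints(r)],rel(*onz(W,r[0],z)))
E
```

```text
time: 14.62
ee_pos: [0.6095, -0.1235, 0.1671]
ee_rot: [0.003, 0.103, 0.995, -0.001]
contact_force: [0.3, 0.8, -1.2]
grip_width: 0.636
grasp_force: 63.7
[ 0.3325004   0.78595931 -1.1779758 ] 2.9356306153864757 [0.1413 0.2213 0.0059] [0.1415 0.2213 0.0359]
2200.5 [[131.0, 302.0], [186.0, 247.0], [220.0, 280.0], [164.0, 336.0]] [[0.604, -0.2073], [0.5837, -0.1751], [0.6017, -0.1659], [0.6237, -0.1987]] [-0.0079 -0.0632 -0.0151]
34274.5 [[249.0, 99.0], [393.0, 99.0], [393.0, 367.0], [249.0, 367.0]] [[0.5318, -0.1335], [0.5427, -0.0816], [0.6625, -0.0989], [0.6486, -0.1655]] [ 0.0195  0.0006 -0.0152]
13012.5 [[530.0, 141.0], [544.0, -9.0], [650.0, 1.0], [636.0, 151.0]] [[0.5686, -0.0324], [0.5186, -0.0264], [0.5291, 0.0089], [0.5807, 0.0074]] [ 0.082   0.0976 -0.0153]
```

View pics/w6.png

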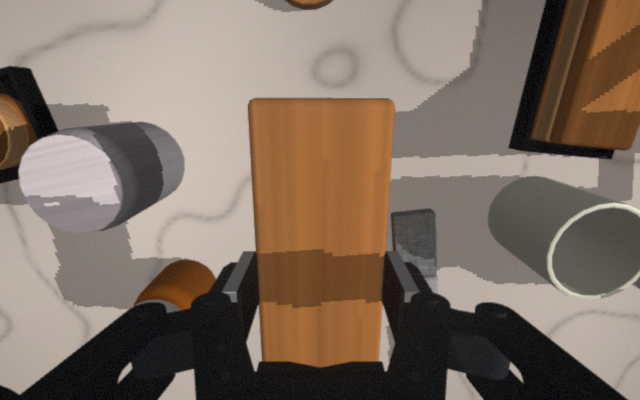

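The board is held square and centred: cols 250–393, front edge at row 99, which puts its centre 15–16 mm behind the TCP. Carrying it over the pile.

To row units: 0.0443 m is 0.7088, 0.0288 m is 0.4608, 0.046 rad / 6.2832 = 0.0073.

```bash
echo '{"x":[0.2304,0.4608,0.4608,0.4608,0.4608,0.2304,0],"y":[0.3552,0.7088,0.7088,0.7088,0.7088,0.3552,0],"z":[0,0,0,0,0,0,0],"ax":[0,0,0,0,0,0,0],"ay":[0,0,0,0,0,0,0],"az":[0,0.0072,0,0,0,0.0073,0],"aperture":[0.4,0.4,0.4,0.4,0.4,0.4,0.4]}' | python3 jog.py; python3 - <<'E'
from h import *
s=arm.sense();print(s["contact_force"],yaw(s),rel(.5137,.1229,.13))
b=arm.get_image("side");cv2.imwrite("pics/s7.png",b[:,:,::-1])
cv2.imwrite("pics/s7z.png",cv2.resize(b[130:290,250:410,::-1],(600,600),interpolation=cv2.INTER_CUBIC))
E
```

```text
time: 15.55
ee_pos: [0.5164, 0.1291, 0.1622]
ee_rot: [-0.003, 0.146, 0.989, -0.0]
contact_force: [-0.6, -0.1, -1.2]
grip_width: 0.634
grasp_force: 63.6
[-0.55133142 -0.12052116 -1.24417388] 2.8492295901768725 [ 0.0006 -0.0067  0.0322]
```

View pics/s7z.png

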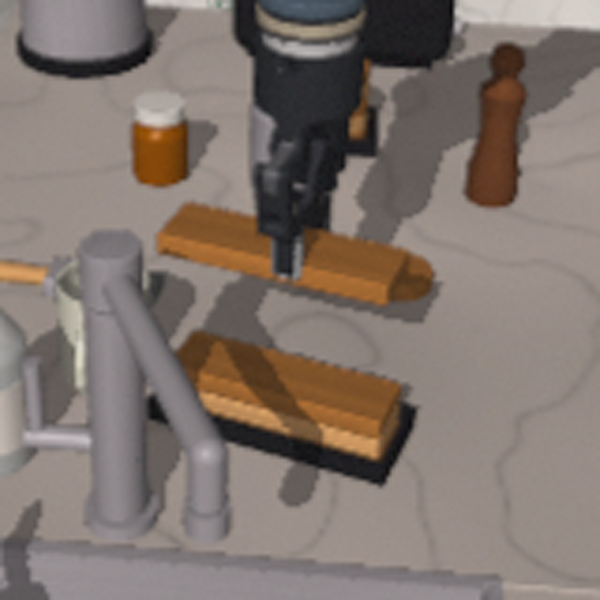

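The side crop (3.75x, origin at 250,130) shows the board level above the pile. The pile's top corners are far-left (197,332), far-right (407,380) and near-right (386,431). I'll use them to check the pile's height and centre.

```bash
python3 - <<'E'
from h import *
np.set_printoptions(precision=4,suppress=True)
S=cam("side");T=cam("top");f=lambda x,y:(250+x/3.75,130+y/3.75)
fl,fr,nr=f(197,332),f(407,380),f(386,431)
for z in(.04,.045,.05,.06,.07):
    a,b,c=[onz(S,p,z)[:2] for p in(fl,fr,nr)];u=a-b;n=c-b
    print(z,a,b,c,np.hypot(*u),np.hypot(*n),"ctr",(a+c)/2,"yaw",np.arctan2(u[1],u[0]))
# two views: corners of pile top, side x top
for p,q in((fl,(286.5,191)),(fr,(267,254)),(nr,(247.5,247))):print(tri(S,p,T,q))
E
```

```text
0.04 [0.6006 0.0632] [0.4275 0.108 ] [0.4434 0.173 ] 0.17876902083679377 0.06695049835436856 ctr [0.522  0.1181] yaw -0.2533099174762604
0.045 [0.5997 0.0701] [0.4279 0.1146] [0.4437 0.1791] 0.17739782213671298 0.06643697293545904 ctr [0.5217 0.1246] yaw -0.2533099174762609
0.05 [0.5988 0.0771] [0.4283 0.1212] [0.444  0.1852] 0.17602662343663206 0.0659234475165494 ctr [0.5214 0.1311] yaw -0.2533099174762604
0.06 [0.5969 0.091 ] [0.4292 0.1344] [0.4446 0.1974] 0.17328422603647037 0.06489639667873028 ctr [0.5208 0.1442] yaw -0.2533099174762603
0.07 [0.5951 0.1049] [0.43   0.1476] [0.4452 0.2097] 0.17054182863630865 0.063869345840911 ctr [0.5202 0.1573] yaw -0.25330991747626025
(array([0.5998, 0.0686, 0.0439]), np.float64(6.903694342300546e-05))
(array([0.4309, 0.1204, 0.0495]), np.float64(0.0052322499217431675))
(array([0.448 , 0.1731, 0.0403]), np.float64(0.009157025137220253))
```

```bash
python3 - <<'E'
from h import *
S=cam("side");f=lambda x,y:(250+x/3.75,130+y/3.75)
for z in (.175,.18):
    a,b,c=[onz(S,f(*p),z)[:2] for p in((190,203),(390,279),(159,236))];print(z,a,b,c,(a+b)/2,np.hypot(*(b-c)),np.arctan2(*(c-b)[::-1]))
im=cv2.imread("pics/s7.png");cv2.imwrite("pics/s7y.png",cv2.resize(im[175:265,280:370],(720,720)[:2] if 0 else (600,600),interpolation=cv2.INTER_CUBIC))
E
```

```text
0.175 [0.60290438 0.08403493] [0.45039008 0.17149209] [0.61900871 0.13459572] [0.52664723 0.12776351] 0.1726081825642884 -0.21542019487977263
0.18 [0.60173851 0.09260401] [0.45069956 0.17921514] [0.61768705 0.14267569] [0.52621904 0.13590958] 0.17093844218138546 -0.21542019487977207
```

View pics/s7y.png

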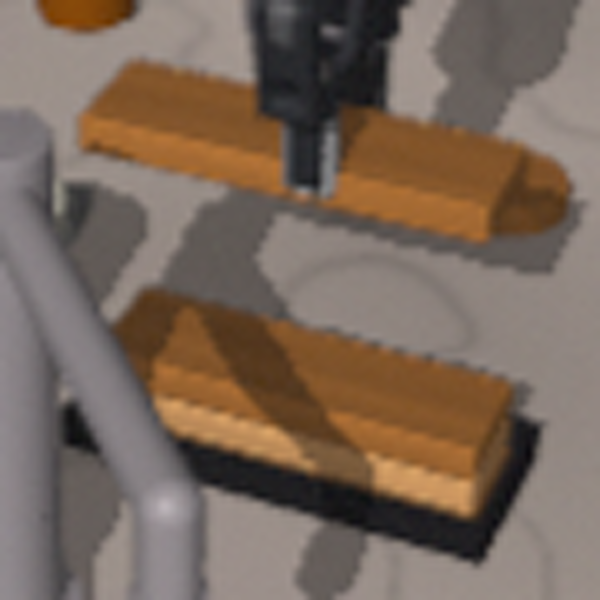

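```bash
python3 - <<'E'
from h import *
s=arm.sense();print(s["ee_pos"],yaw(s),rel(.5126,.1229,.075))
E
```

```text
[0.51771405 0.12785869 0.1625044 ] 2.8481095648692754 [ 0.0031 -0.0061  0.0875]
```

To row units: 0.03 m is 0.48, 0.0275 m is 0.44, 0.004 rad / 6.2832 = 0.0006.

```bash
echo '{"x":[0.024,0.0256,0,0,0],"y":[-0.048,-0.0496,0,0,0],"z":[0.44,0.48,0.32,0.16,0],"ax":[0,0,0,0,0],"ay":[0,0,0,0,0],"az":[0.0006,0,0,0,0],"aperture":[0.4,0.4,0.4,0.4,0.4]}' | python3 jog.py; python3 - <<'E'
from h import *
s=arm.sense();print(s["ee_pos"],yaw(s),rel(.5126,.1229,.075),s["contact_force"],s["wrist_torque"])
E
echo '{"x":[0,0,0,0,0],"y":[0,0,0,0,0],"z":[0.064,0.064,0.048,0.032,0],"ax":[0,0,0,0,0],"ay":[0,0,0,0,0],"az":[0,0,0,0,0],"aperture":[0.4,0.4,0.4,0.4,0.4]}' | python3 jog.py
```

```text
time: 16.23
ee_pos: [0.5149, 0.121, 0.0756]
ee_rot: [-0.001, 0.15, 0.989, -0.0]
contact_force: [-0.4, 0.4, 0.0]
grip_width: 0.638
grasp_force: 63.6
[0.51486512 0.12100901 0.07560736] 2.840023822659848 [0.0027 0.0011 0.0006] [-0.35200937  0.38194711  0.04063516] [-0.05328165  0.02724259 -0.01645829]
time: 16.85
ee_pos: [0.5152, 0.1216, 0.0633]
ee_rot: [-0.0, 0.15, 0.989, -0.0]
contact_force: [-0.4, 0.1, -1.0]
grip_width: 0.632
grasp_force: 63.6
```

To row units: 0.002 m is 0.032, 0.0015 m is 0.024.

```bash
echo '{"x":[0.032,0,0,0,0],"y":[0.008,0,0,0,0],"z":[0.032,0.032,0.032,0.024,0.024],"ax":[0,0,0,0,0],"ay":[0,0,0,0,0],"az":[0,0,0,0,0],"aperture":[0.4,0.4,0.4,0.4,0.4]}' | python3 jog.py;echo '{"x":[0,0],"y":[0,0],"z":[0.024,0.024],"ax":[0,0],"ay":[0,0],"az":[0,0],"aperture":[0.4,0.4]}' | python3 jog.py
```

```text
time: 17.48
ee_pos: [0.5135, 0.1226, 0.0549]
ee_rot: [-0.0, 0.15, 0.989, -0.0]
contact_force: [-2.5, -0.5, 14.2]
grip_width: 0.632
grasp_force: 65.2
time: 17.73
ee_pos: [0.5136, 0.1227, 0.0547]
ee_rot: [0.001, 0.15, 0.989, -0.0]
contact_force: [-6.5, -0.5, 36.5]
grip_width: 0.631
grasp_force: 67.6
```

To row units: 0.0015 m is 0.024, 0.001 m is 0.016.

```bash
echo '{"x":[0,0],"y":[0,0],"z":[0.024,0.016],"ax":[0,0],"ay":[0,0],"az":[0,0],"aperture":[0.4,0.4]}' | python3 jog.py; echo '{"x":[0,0],"y":[0,0],"z":[0.016,0.016],"ax":[0,0],"ay":[0,0],"az":[0,0],"aperture":[0.4,0.4]}' | python3 jog.py
```

```text
time: 17.98
ee_pos: [0.5137, 0.1226, 0.0545]
ee_rot: [0.001, 0.15, 0.989, 0.0]
contact_force: [-9.6, -1.0, 49.9]
grip_width: 0.632
grasp_force: 69.1
time: 18.23
ee_pos: [0.5137, 0.1227, 0.0543]
ee_rot: [0.002, 0.15, 0.989, 0.0]
contact_force: [-13.8, -0.9, 64.9]
grip_width: 0.634
grasp_force: 70.6
```

I chained too many steps and pressed to about 65 N, when I should have stopped at the first 14 N. Backing off to a light rest now.

To row units: -0.0042 m is -0.0672, -0.004 m is -0.064.

```bash
echo '{"x":[0,0,0],"y":[0,0,0],"z":[-0.064,-0.0672,0],"ax":[0,0,0],"ay":[0,0,0],"az":[0,0,0],"aperture":[0.4,0.4,0.4]}' | python3 jog.py; python3 - <<'E'
from h import *
s=arm.sense();print(s["ee_pos"],s["contact_force"],s["wrist_torque"])
E
```

```text
time: 18.6
ee_pos: [0.5138, 0.1226, 0.0551]
ee_rot: [0.0, 0.15, 0.989, 0.0]
contact_force: [0.3, 0.4, -0.9]
grip_width: 0.631
grasp_force: 63.7
[0.51377548 0.12264431 0.05511854] [ 0.27615262  0.42552413 -0.8942579 ] [ 0.02947307 -0.03200867 -0.00848813]
```

To row units: 0.0006 m is 0.0096.

```bash
echo '{"x":[0,0],"y":[0,0],"z":[0.0096,0],"ax":[0,0],"ay":[0,0],"az":[0,0],"aperture":[0.4,0.4]}' | python3 jog.py
```

```text
time: 18.85
ee_pos: [0.5136, 0.1226, 0.0546]
ee_rot: [-0.0, 0.15, 0.989, -0.0]
contact_force: [0.4, 0.8, 7.7]
grip_width: 0.634
grasp_force: 64.6
```

Resting at 7.7 N. I'll hold for more than 0.5 s, then open a little, then fully, and rise.

To row units: -0.05 m is -0.8, -0.02 m is -0.32.

```bash
echo '{"x":[0,0,0,0,0,0,0,0,0,0,0,0,0,0,0],"y":[0,0,0,0,0,0,0,0,0,0,0,0,0,0,0],"z":[0,0,0,0,0,0,0,0,0,0,-0.32,-0.8,-0.8,-0.8,0],"ax":[0,0,0,0,0,0,0,0,0,0,0,0,0,0,0],"ay":[0,0,0,0,0,0,0,0,0,0,0,0,0,0,0],"az":[0,0,0,0,0,0,0,0,0,0,0,0,0,0,0],"aperture":[0.4,0.4,0.4,0.4,0.4,0.68,0.72,0.8,0.85,0.85,0.85,1,1,1,1]}' | python3 jog.py
python3 - <<'E'
from h import *
np.set_printoptions(precision=4,suppress=True)
s=arm.sense();im=arm.get_image("wrist");cv2.imwrite("pics/w8.png",im[:,:,::-1]);np.save("s8.npy",s)
sd=arm.get_image("side");cv2.imwrite("pics/s8.png",sd[:,:,::-1]);print(s["ee_pos"],yaw(s))
a=cv2.resize(im[:,:,::-1],(480,300),interpolation=cv2.INTER_AREA);b=cv2.resize(sd[175:265,270:414,::-1],(480,300),interpolation=cv2.INTER_CUBIC)
cv2.imwrite("pics/c8.png",np.vstack([a,b]))
s5=np.load("s5.npy",allow_pickle=True).item();W5=cam("wrist",s5);W=cam("wrist",s);T=cam("top")
for a,r,k in rects(wood(im),1500):print(a,np.round(r[0],1),np.round(r[1]),onz(W,r[0],.018))
print("coaster",tri(W5,(338,32),T,(349.3,253.1)),onz(W5,(338,32),.01),onz(T,(349.3,253.1),.01))
E
```

```text
time: 20.72
ee_pos: [0.5163, 0.1228, 0.2288]
ee_rot: [0.005, 0.15, 0.989, 0.001]
contact_force: [0.9, 0.6, 0.4]
grip_width: 1.002
grasp_force: 0.0
[0.5163 0.1228 0.2288] 2.8409646687792027
3006.0 [102. 160.] [58. 66.] [ 0.4344 -0.0913  0.018 ]
10857.5 [319. 189.] [184.  64.] [0.5324 0.1178 0.018 ]
coaster (array([ 0.4333, -0.0966,  0.016 ]), np.float64(0.0013182953938784799)) [ 0.4327 -0.0956  0.01  ] [ 0.4328 -0.0976  0.01  ]
```

View pics/c8.png

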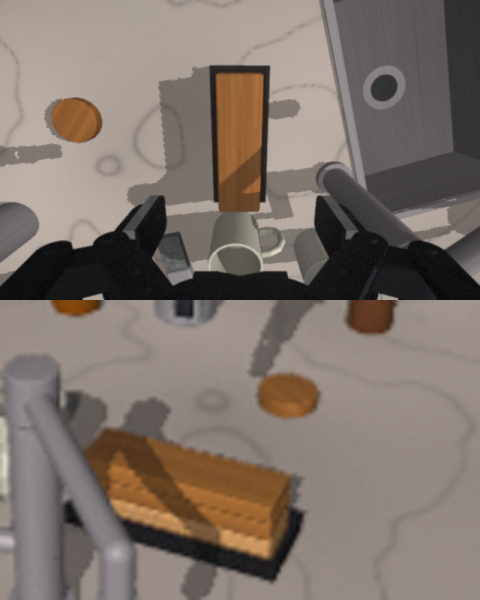

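The board lies flush on the pile and centred in the tray (upper view), with its ends in line with the board below (lower view). My picture budget is used up, so from here I only measure numerically. Next is a look over the coaster pile, at yaw π/2.

To row units: -0.0523 m is -0.8368, -0.0011 m is -0.0176, 0.184 rad / 6.2832 = 0.0293.

```bash
echo '{"x":[0,0,0,0,0,0,0,-0.8048,-0.8368,-0.8368,-0.8368,-0.8368,-0.8368,-0.8368,-0.8368,-0.8368,-0.8368,0],"y":[0,0,0,0,0,0,0,-0.0176,-0.0176,-0.0176,-0.0176,-0.0176,-0.0176,-0.0176,-0.0176,-0.0176,-0.0176,0],"z":[0,0,0,0,0,0,0,0,0,0,0,0,0,0,0,0,0,0],"ax":[0,0,0,0,0,0,0,0,0,0,0,0,0,0,0,0,0,0],"ay":[0,0,0,0,0,0,0,0,0,0,0,0,0,0,0,0,0,0],"az":[0.0288,0.0288,0.0288,0.0288,0.0288,0.0288,0.0293,0,0,0,0,0,0,0,0,0,0,0],"aperture":[1,1,1,1,1,1,1,1,1,1,1,1,1,1,1,1,1,1]}' | python3 jog.py
python3 - <<'E'
from h import *
np.set_printoptions(precision=4,suppress=True)
s=arm.sense();im=arm.get_image("wrist");cv2.imwrite("pics/w9.png",im[:,:,::-1]);np.save("s9.npy",s);print(s["ee_pos"],yaw(s))
W=cam("wrist",s);T=cam("top");W5=cam("wrist",np.load("s5.npy",allow_pickle=True).item())
for a,r,k in rects(wood(im),1000):
    print(a,np.round(r[0],1),np.round(r[1],1),cv2.boundingRect(k),[onz(W,r[0],z)[:2] for z in(.02,.05,.08)])
    (u,v),ra=cv2.minEnclosingCircle(k);print("circ",u,v,ra,cv2.approxPolyDP(k,3,True)[:,0].tolist())
h=cv2.cvtColor(im,cv2.COLOR_RGB2HSV);m=((h[...,2]<38)|(wood(im)>0)).astype(np.uint8);m[290:]=0
for a,r,k in rects(m,1500):print("tray",a,np.round(r[0],1),np.round(r[1],1),[onz(W,q,.01)[:2].round(4).tolist() for q in cv2.boxPoints(r)],onz(W,r[0],.01))
E
```

```text
time: 23.08
ee_pos: [0.5012, -0.4019, 0.2216]
ee_rot: [-0.001, 0.709, 0.705, -0.0]
contact_force: [-0.6, -0.1, -0.1]
grip_width: 1.0
grasp_force: 0.0
[ 0.5012 -0.4019  0.2216] 1.5662454498416947
4642.0 [323.8 174.7] [76.  78.5] (285, 133, 77, 81) [array([ 0.5051, -0.3982]), array([ 0.5048, -0.3923]), array([ 0.5045, -0.3864])]
circ 322.8055419921875 173.0 40.57491683959961 [[312, 134], [292, 154], [286, 167], [286, 186], [292, 199], [303, 208], [316, 213], [334, 212], [349, 203], [358, 191], [359, 165], [338, 137]]
tray 6537.0 [323.  167.7] [91.  83.5] [[0.4597, -0.3469], [0.5454, -0.3439], [0.5525, -0.4416], [0.4599, -0.4451]] [ 0.5044 -0.3925  0.01  ]
tray 5796.0 [101.7  38.5] [168.7  66.5] [[0.2059, -0.2606], [0.245, -0.2108], [0.3781, -0.2718], [0.3431, -0.3273]] [ 0.2916 -0.2661  0.01  ]
```

```bash
python3 - <<'E'
from h import *
np.set_printoptions(precision=4,suppress=True)
s=np.load("s9.npy",allow_pickle=True).item();W=cam("wrist",s);T=cam("top");S=cam("side")
im=cv2.imread("pics/w9.png")[:,:,::-1].copy();top=cv2.imread("pics/top3.png")[:,:,::-1].copy()
k=max(rects(wood(im),1000),key=lambda q:q[0])[2];p=k[:,0];e=cv2.fitEllipse(p[p[:,1]>165].astype(np.float32));print(e)
k=[q[2] for q in rects(wood(top),300) if 440<q[1][0][0]<480][0];p=k[:,0];e2=cv2.fitEllipse(p[p[:,0]>462].astype(np.float32));print(e2)
print("tri",tri(W,e[0],T,e2[0]),tri(W,e[0],T,(465.6,224)))
for z in(.05,.06,.07,.08):
    q=p9=onz(W,e[0],z);d=onz(W,(e[0][0]+e[1][0]/2,e[0][1]),z)-q;print(z,q[:2],np.hypot(*d[:2])*2,onz(T,e2[0],z)[:2])
# tray columns / rows in the wrist view
h=cv2.cvtColor(im,cv2.COLOR_RGB2HSV);m=((h[...,2]<38)|(wood(im)>0)).astype(np.uint8);m[290:]=0
k=max([q for q in rects(m,1500) if q[1][0][0]>250],key=lambda q:q[0])[2];print(cv2.approxPolyDP(k,5,True)[:,0].tolist())
sd=cv2.imread("pics/s8.png")[:,:,::-1].copy()
for a,r,k in rects(wood(sd),100):
    if 320<r[0][0]<370 and r[0][1]<210: print("side",cv2.boundingRect(k))
E
```

```text
((322.740234375, 177.13600158691406), (71.90718841552734, 75.20951843261719), 87.32523345947266)
((466.1456604003906, 223.99020385742188), (23.817493438720703, 24.6662654876709), 142.4007110595703)
tri (array([ 0.5024, -0.3855,  0.0967]), np.float64(0.0022215897580701114)) (array([ 0.5027, -0.3871,  0.0885]), np.float64(0.0017381396525939132))
0.05 [ 0.5038 -0.3946] 0.06858234329298585 [ 0.5043 -0.4023]
0.06 [ 0.5037 -0.3926] 0.0664054979163956 [ 0.5037 -0.3988]
0.07 [ 0.5036 -0.3905] 0.06422865253980535 [ 0.5031 -0.3953]
0.08 [ 0.5036 -0.3885] 0.06205180716321511 [ 0.5024 -0.3917]
[[363, 122], [287, 124], [281, 130], [285, 204], [328, 213], [353, 199], [362, 202], [357, 200]]
side (348, 198, 17, 12)
```

To row units: 0.0509 m is 0.8144, -0.0114 m is -0.1824.

```bash
echo '{"x":[0.8144,0.8144,0.8144,0.8144,0.8144,0.8144,0],"y":[-0.1824,-0.1824,-0.1824,-0.1824,-0.1824,-0.1824,0],"z":[0,0,0,0,0,0,0],"ax":[0,0,0,0,0,0,0],"ay":[0,0,0,0,0,0,0],"az":[0,0,0,0,0,0,0],"aperture":[1,1,1,1,1,1,1]}' | python3 jog.py
python3 - <<'E'
from h import *
np.set_printoptions(precision=4,suppress=True)
s=arm.sense();im=arm.get_image("wrist");cv2.imwrite("pics/w10.png",im[:,:,::-1]);np.save("s10.npy",s);print(s["ee_pos"],yaw(s))
W=cam("wrist",s)
for a,r,k in rects(wood(im),1500):
    e=cv2.fitEllipse(k[k[:,0,1]>r[0][1]-8]);q=onz(W,e[0],.018);print(a,r[0],e,q,rel(q[0],q[1],0.0),rel(.433,-.0968,0))
E
```

```text
time: 24.0
ee_pos: [0.4302, -0.0875, 0.2234]
ee_rot: [-0.003, 0.705, 0.709, -0.001]
contact_force: [0.1, -0.6, 0.4]
grip_width: 1.002
grasp_force: 0.0
[ 0.4302 -0.0875  0.2234] 1.5767809652952844
1511.5 (239.30003356933594, 337.4000244140625) ((251.22499084472656, 311.3492736816406), (29.31420135498047, 127.4805908203125), 22.195194244384766) [ 0.3484 -0.2497  0.018 ] [-0.1598 -0.0838  0.2238] [-0.0073  0.0015  0.2238]
2580.5 (324.90008544921875, 184.20004272460938) ((324.70245361328125, 184.85565185546875), (55.93686294555664, 57.11820983886719), 88.83161163330078) [ 0.4344 -0.0949  0.018 ] [-0.0054  0.0029  0.2238] [-0.0073  0.0015  0.2238]
```

To row units: 0.05 m is 0.8, -0.0064 m is -0.1024.

```bash
echo '{"x":[-0.1024,0,0,0,0,0,0,0],"y":[0.0352,0,0,0,0,0,0,0],"z":[0.48,0.8,0.8,0.8,0.4,0.208,0.08,0],"ax":[0,0,0,0,0,0,0,0],"ay":[0,0,0,0,0,0,0,0],"az":[0,0,0,0,0,0,0,0],"aperture":[1,1,1,1,1,1,1,1]}' | python3 jog.py; python3 - <<'E'
from h import *
s=arm.sense();print(s["contact_force"],rel(.4338,-.0958,0))
E
```

```text
time: 25.05
ee_pos: [0.4367, -0.0996, 0.0018]
ee_rot: [0.0, 0.707, 0.707, 0.0]
contact_force: [-0.5, -0.5, -0.1]
grip_width: 0.999
grasp_force: 0.0
[-0.53063328 -0.46431995 -0.07729958] [ 0.0038 -0.0029  0.0018]
```

To row units: 0.0035 m is 0.056, -0.0027 m is -0.0432.

```bash
echo '{"x":[0.056,0,0],"y":[-0.0432,0,0],"z":[0,0,0],"ax":[0,0,0],"ay":[0,0,0],"az":[0,0,0],"aperture":[1,1,1]}' | python3 jog.py; python3 - <<'E'
from h import *
s=arm.sense();print(rel(.4338,-.0958,0))
E
```

```text
time: 25.42
ee_pos: [0.4338, -0.0959, 0.002]
ee_rot: [0.001, 0.707, 0.707, 0.0]
contact_force: [-0.1, -0.6, -0.2]
grip_width: 1.001
grasp_force: 0.0
[ 0.0001 -0.      0.002 ]
```

To row units: -0.05 m is -0.8, -0.03 m is -0.48.

```bash
echo '{"x":[0,0,0,0,0,0,0,0,0,0,0],"y":[0,0,0,0,0,0,0,0,0,0,0],"z":[0,0,0,0,-0.48,-0.8,-0.8,-0.8,-0.32,0,0],"ax":[0,0,0,0,0,0,0,0,0,0,0],"ay":[0,0,0,0,0,0,0,0,0,0,0],"az":[0,0,0,0,0,0,0,0,0,0,0],"aperture":[0.5,0.5,0.5,0.5,0.5,0.5,0.5,0.5,0.5,0.5,0.5]}' | python3 jog.py
python3 - <<'E'
from h import *
np.set_printoptions(precision=4,suppress=True)
s=arm.sense();im=arm.get_image("wrist");cv2.imwrite("pics/w11.png",im[:,:,::-1]);W=cam("wrist",s);print(s["ee_pos"],yaw(s),s["contact_force"])
for a,r,k in rects(wood(im),3000):
    (x,y,w,hh)=cv2.boundingRect(k);p=k[:,0];tip=p[p[:,1]==y].mean(0)
    print(a,(x,y,w,hh),tip,rel(*onz(W,tip,s["ee_pos"][2]+.015)),rel(*onz(W,tip,s["ee_pos"][2]-.002)))
t=rel(.503,-.389,s["ee_pos"][2]);print(t)
E
```

```text
time: 26.8
ee_pos: [0.4327, -0.0954, 0.2005]
ee_rot: [-0.001, 0.707, 0.707, -0.0]
contact_force: [0.9, -0.6, -0.5]
grip_width: 0.716
grasp_force: 65.5
[ 0.4327 -0.0954  0.2005] 1.5707439734728406 [ 0.9285 -0.5676 -0.4659]
15958.5 (247, 202, 147, 143) [321. 202.] [ 0.0353  0.0006 -0.0153] [0.0305 0.0007 0.0017]
[-0.2936  0.0705 -0.001 ]
```

To row units: -0.0526 m is -0.8416, -0.0296 m is -0.4736.

```bash
echo '{"x":[-0.4736,-0.8416,-0.8416,-0.8416,-0.8416,-0.8416,0,0,0],"y":[0.12,0.2016,0.2016,0.2016,0.2016,0.2016,0,0,0],"z":[0,0,0,0,0,0,0,0,0],"ax":[0,0,0,0,0,0,0,0,0],"ay":[0,0,0,0,0,0,0,0,0],"az":[0,0,0,0,0,0,0,0,0],"aperture":[0.5,0.5,0.5,0.5,0.5,0.5,0.5,0.5,0.5]}' | python3 jog.py
python3 - <<'E'
from h import *
np.set_printoptions(precision=4,suppress=True)
s=arm.sense();im=arm.get_image("wrist");cv2.imwrite("pics/w12.png",im[:,:,::-1]);W=cam("wrist",s);print(s["ee_pos"],yaw(s),rel(.503,-.388,.11))
h=cv2.cvtColor(im,cv2.COLOR_RGB2HSV);m=((h[...,2]<38)).astype(np.uint8);m[230:]=0
for a,r,k in rects(m,300):
    x,y,w,hh=cv2.boundingRect(k)
    if 200<r[0][0]<450: print("tray",a,(x,y,w,hh),cv2.approxPolyDP(k,4,True)[:,0].tolist(),[onz(W,q,.02)[:2].round(4).tolist() for q in((x,y),(x+w,y))])
for a,r,k in rects(wood(im),500):print("wood",a,cv2.boundingRect(k),cv2.approxPolyDP(k,4,True)[:,0].tolist())
sd=arm.get_image("side");cv2.imwrite("pics/s12.png",sd[:,:,::-1])
for a,r,k in rects(wood(sd),60):
    if 300<r[0][0]<375 and r[0][1]<190: print("side",cv2.boundingRect(k),onz(cam("side"),r[0],.08))
E
```

```text
time: 27.98
ee_pos: [0.5035, -0.3866, 0.2005]
ee_rot: [-0.002, 0.707, 0.707, 0.0]
contact_force: [0.9, -0.0, -1.1]
grip_width: 0.717
grasp_force: 65.5
[ 0.5035 -0.3866  0.2005] 1.571810734296677 [-0.0014 -0.0006  0.0909]
tray 1282.0 (278, 138, 86, 62) [[362, 139], [325, 139], [327, 145], [312, 147], [305, 141], [307, 146], [294, 144], [294, 151], [280, 146], [278, 181], [282, 186], [286, 174], [282, 162], [290, 165], [299, 153], [318, 145], [348, 163], [362, 199]] [[0.4635, -0.3431], [0.5451, -0.3431]]
wood 19465.5 (247, 150, 147, 195) [[317, 150], [301, 156], [281, 191], [281, 212], [256, 244], [247, 280], [250, 299], [277, 331], [303, 343], [326, 344], [358, 334], [376, 320], [390, 298], [393, 274], [379, 234], [358, 212], [359, 191], [349, 169], [335, 154]]
wood 724.5 (101, 28, 71, 27) [[101, 28], [123, 45], [148, 45], [149, 50], [155, 47], [171, 54], [143, 33]]
wood 1480.0 (485, 17, 74, 79) [[558, 17], [501, 37], [485, 63], [494, 61], [494, 54], [501, 58], [500, 53], [511, 52], [518, 82], [521, 79], [527, 90], [556, 93], [533, 89], [523, 67], [539, 30]]
wood 2192.5 (0, 0, 89, 54) [[0, 0], [0, 44], [8, 33], [7, 13], [32, 18], [30, 10], [56, 43], [87, 52], [88, 38], [79, 20], [83, 18], [47, 0], [24, 6]]
side (334, 144, 15, 23) [ 0.4981 -0.3252  0.08  ]
side (334, 114, 17, 11) [ 0.5088 -0.7331  0.08  ]
```

```bash
cat > ok.py <<'E'
# guard: exit 0 only while nothing is felt below the tool
import sys;from plant import arm
s=arm.sense();f=s["contact_force"][2];print(round(s["time"],2),s["ee_pos"].round(4),round(f,2));sys.exit(f>1.5)
E
echo '{"x":[0,0,0,0,0],"y":[0,0,0,0,0],"z":[0.48,0.56,0.288,0.128,0],"ax":[0,0,0,0,0],"ay":[0,0,0,0,0],"az":[0,0,0,0,0],"aperture":[0.5,0.5,0.5,0.5,0.5]}' | python3 jog.py >/dev/null; python3 ok.py &&
echo '{"x":[0,0],"y":[0,0],"z":[0.032,0.016],"ax":[0,0],"ay":[0,0],"az":[0,0],"aperture":[0.5,0.5]}' | python3 jog.py >/dev/null && python3 ok.py &&
echo '{"x":[0,0],"y":[0,0],"z":[0.016,0.016],"ax":[0,0],"ay":[0,0],"az":[0,0],"aperture":[0.5,0.5]}' | python3 jog.py >/dev/null && python3 ok.py &&
echo '{"x":[0,0],"y":[0,0],"z":[0.016,0.016],"ax":[0,0],"ay":[0,0],"az":[0,0],"aperture":[0.5,0.5]}' | python3 jog.py >/dev/null && python3 ok.py &&
echo '{"x":[0,0],"y":[0,0],"z":[0.016,0.016],"ax":[0,0],"ay":[0,0],"az":[0,0],"aperture":[0.5,0.5]}' | python3 jog.py >/dev/null && python3 ok.py &&
echo '{"x":[0,0],"y":[0,0],"z":[0.016,0.016],"ax":[0,0],"ay":[0,0],"az":[0,0],"aperture":[0.5,0.5]}' | python3 jog.py >/dev/null && python3 ok.py &&
echo '{"x":[0,0],"y":[0,0],"z":[0.016,0.016],"ax":[0,0],"ay":[0,0],"az":[0,0],"aperture":[0.5,0.5]}' | python3 jog.py >/dev/null && python3 ok.py &&
echo '{"x":[0,0],"y":[0,0],"z":[0.016,0.016],"ax":[0,0],"ay":[0,0],"az":[0,0],"aperture":[0.5,0.5]}' | python3 jog.py >/dev/null && python3 ok.py
```

```text
28.7 [ 0.5043 -0.3885  0.1107] -0.17False
```

```bash
sed -i 's/sys.exit(f>1.5)/sys.exit(int(f>1.5))/' ok.py
echo '{"x":[0.016,0],"y":[0,0],"z":[0.048,0.032],"ax":[0,0],"ay":[0,0],"az":[0,0],"aperture":[0.5,0.5]}' | python3 jog.py >/dev/null && python3 ok.py &&
echo '{"x":[0,0],"y":[0,0],"z":[0.024,0.024],"ax":[0,0],"ay":[0,0],"az":[0,0],"aperture":[0.5,0.5]}' | python3 jog.py >/dev/null && python3 ok.py &&
echo '{"x":[0,0],"y":[0,0],"z":[0.024,0.016],"ax":[0,0],"ay":[0,0],"az":[0,0],"aperture":[0.5,0.5]}' | python3 jog.py >/dev/null && python3 ok.py &&
echo '{"x":[0,0],"y":[0,0],"z":[0.016,0.016],"ax":[0,0],"ay":[0,0],"az":[0,0],"aperture":[0.5,0.5]}' | python3 jog.py >/dev/null && python3 ok.py &&
echo '{"x":[0,0],"y":[0,0],"z":[0.016,0.016],"ax":[0,0],"ay":[0,0],"az":[0,0],"aperture":[0.5,0.5]}' | python3 jog.py >/dev/null && python3 ok.py &&
echo '{"x":[0,0],"y":[0,0],"z":[0.016,0.016],"ax":[0,0],"ay":[0,0],"az":[0,0],"aperture":[0.5,0.5]}' | python3 jog.py >/dev/null && python3 ok.py &&
echo '{"x":[0,0],"y":[0,0],"z":[0.016,0.016],"ax":[0,0],"ay":[0,0],"az":[0,0],"aperture":[0.5,0.5]}' | python3 jog.py >/dev/null && python3 ok.py &&
echo '{"x":[0,0],"y":[0,0],"z":[0.016,0.016],"ax":[0,0],"ay":[0,0],"az":[0,0],"aperture":[0.5,0.5]}' | python3 jog.py >/dev/null && python3 ok.py
```

```text
28.95 [ 0.5044 -0.3878  0.1063] -0.75
29.2 [ 0.5042 -0.3876  0.1027] -0.37
29.45 [ 0.504  -0.3875  0.0999] -1.44
29.7 [ 0.5041 -0.3875  0.0979] -0.94
29.95 [ 0.5041 -0.3874  0.096 ] -0.41
30.2 [ 0.5041 -0.3874  0.0939] -0.24
30.45 [ 0.5042 -0.3875  0.0926] 6.55
```

Contact at 6.6 N. Hold, check that it's steady, then release.

```bash
echo '{"x":[0,0,0,0,0],"y":[0,0,0,0,0],"z":[0,0,0,0,0],"ax":[0,0,0,0,0],"ay":[0,0,0,0,0],"az":[0,0,0,0,0],"aperture":[0.5,0.5,0.5,0.5,0.5]}' | python3 jog.py
```

```text
time: 31.08
ee_pos: [0.5042, -0.3875, 0.0926]
ee_rot: [0.0, 0.707, 0.707, 0.0]
contact_force: [-1.5, 1.5, 5.3]
grip_width: 0.721
grasp_force: 66.2
```

To row units: -0.05 m is -0.8, -0.02 m is -0.32.

```bash
echo '{"x":[0,0,0,0,0,0,0,0,0,0,0],"y":[0,0,0,0,0,0,0,0,0,0,0],"z":[0,0,0,0,0,-0.32,-0.8,-0.8,-0.32,0,0],"ax":[0,0,0,0,0,0,0,0,0,0,0],"ay":[0,0,0,0,0,0,0,0,0,0,0],"az":[0,0,0,0,0,0,0,0,0,0,0],"aperture":[0.75,0.8,0.9,1,1,1,1,1,1,1,1]}' | python3 jog.py
python3 - <<'E'
from h import *
np.set_printoptions(precision=4,suppress=True)
s=arm.sense();W=cam("wrist",s);T=cam("top");im=arm.get_image("wrist");cv2.imwrite("pics/w13.png",im[:,:,::-1]);top=arm.get_image("top");cv2.imwrite("pics/top13.png",top[:,:,::-1])
k=max([q for q in rects(wood(im),1000) if 250<q[1][0][0]<400],key=lambda q:q[0])[2];p=k[:,0];x,y,w,h=cv2.boundingRect(k)
e=cv2.fitEllipse(p[p[:,1]>y+h-45].astype(np.float32));q=onz(W,e[0],.109);d=onz(W,(e[0][0]+e[1][1]/2,e[0][1]),.109)-q;print(e,"coaster top",q,2*np.hypot(*d[:2]))
# pile below: column extent by row
m=wood(im)
print([(r,*np.where(m[r,250:400])[0][[0,-1]]+250) for r in range(y,y+h,8)])
t0=cv2.imread("pics/top0.png")[:,:,::-1].copy();print("moved px boxes:",[cv2.boundingRect(c) for c in cv2.findContours((cv2.absdiff(top,t0).max(2)>45).astype(np.uint8),cv2.RETR_EXTERNAL,2)[0] if cv2.contourArea(c)>25])
v=top;hs=[(np.round(r[0],1),cv2.boundingRect(c)) for a,r,c in rects(wood(v),200)];print(hs)
E
```

```text
time: 32.45
ee_pos: [0.5034, -0.3867, 0.2307]
ee_rot: [-0.001, 0.707, 0.707, 0.0]
contact_force: [0.5, 0.2, -1.1]
grip_width: 0.998
grasp_force: 0.0
((321.24371337890625, 197.44325256347656), (72.0876235961914, 76.09333801269531), 92.65970611572266) coaster top [ 0.5045 -0.386   0.109 ] 0.06213774382267686
[(146, np.int64(320), np.int64(320)), (154, np.int64(301), np.int64(339)), (162, np.int64(295), np.int64(345)), (170, np.int64(291), np.int64(349)), (178, np.int64(287), np.int64(354)), (186, np.int64(285), np.int64(358)), (194, np.int64(284), np.int64(359)), (202, np.int64(284), np.int64(359)), (210, np.int64(285), np.int64(357)), (218, np.int64(291), np.int64(352)), (226, np.int64(298), np.int64(344)), (234, np.int64(319), np.int64(322))]
moved px boxes: [(304, 386, 6, 11), (382, 348, 29, 18), (550, 345, 90, 55), (364, 344, 25, 14), (529, 230, 11, 21), (251, 223, 15, 15), (587, 199, 12, 30), (227, 192, 27, 31), (205, 181, 375, 219), (564, 180, 9, 48), (211, 176, 11, 10), (531, 172, 22, 17), (127, 169, 70, 39), (545, 160, 21, 8), (328, 150, 54, 117)]
[(array([ 35.9, 345.4]), (0, 317, 85, 78)), (array([463., 225.]), (445, 210, 37, 27)), (array([267.1, 217.8]), (247, 183, 40, 71))]
```

```bash
python3 -c "
from plant import arm
print(arm.job_done())"
```

```text
the job is handed in; nothing more can be done
None
```

The job is handed in at about 32 s: the spout is over the drain, and the board and then the coaster are flush on their piles, but I pressed the board to about 65 N before backing off to rest it at 8 N, and I viewed 12 pictures against the limit of 10.

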